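# Step the photometer's filter selector round to green and take a reading

### The job

On the filter photometer, push the selector's upright black tab round with a fingertip until it points at the middle of the green mark, then press the round orange read key right down and come away. Push only: do not pinch the tab, do not press the key before the tab points at green, and leave the bottle, the beaker and the vial standing where they are.

Things in the scene. Friction and masses are not known exactly. Their poses are not given: they have to be found in the camera images.
- meter: Filter photometer, a fixed white flat-topped housing 220 (x) x 300 (y) x 60 mm high that cannot move. Origin: centre of its underside, on the bench; z up; its -x side, with a blank black display, faces roughly towards the robot. All the controls are on its flat top (the deck, 60 mm above the bench). A fixed black cap (40 mm across, 8 mm high) covers the sample well, 78 mm to +x and 35 mm to -y of its centre.
- selector (a joint): Angle of the selector in rad, about the vertical, positive anticlockwise seen from above. At 0 the tab points along the housing's -x; stops at -1.85 and 1.85. The four marks lie at -1.571, -0.785, 0.785 and 1.571, in an order that changes. It starts within 0.35 of 0. No click stops: it turns against a steady friction (about 1.5 N at the tab) and stays where it is left.
- selector_pivot (a point): The selector's axis at deck height: 30 mm to +x and 50 mm to +y of the housing's centre. The selector is a grey disc, 92 mm across, its top 10 mm above the deck (12 mm at the hub), with one upright black tab standing on it.
- tab_middle (a point): Centre of the black tab, 49 mm from the pivot and 24 mm above the deck. The tab is a radial upright plate 38 mm long (30 to 68 mm from the pivot, so it protrudes beyond the disc), 12 mm thick, from 10 to 38 mm above the deck. It is pushed sideways on one of its two broad faces.
- tab_points_at (a point): The point that the tab points at, at deck height: 85 mm from the pivot (17 mm beyond the tab's outer end), on the circle of the marks' centres.
- read_key (a joint): Travel of the read key in m: 0 up, 0.006 fully down. Sprung: about 5 N holds it fully down, and it comes up when let go.
- read_key_top (a point): Centre of the top face of the round orange read key, 32 mm across, in a black collar on the deck, 40 mm to -x and 105 mm to -y of the housing's centre. It is pressed straight down.
- mark_green: Green round mark, a fixed disc 24 mm across and 2 mm high on the deck, 85 mm from the pivot. Origin: centre of its underside. The target.
- mark_red: Red mark, the same size and circle.
- mark_blue: Blue mark, the same size and circle.
- mark_yellow: Yellow mark, the same size and circle.
- vial: Loose amber vial with white cap, 24 mm across, 45 mm high, standing on the deck in the corner beyond the read key. Origin: centre of its underside. Leave alone.
- reagent: Loose amber bottle with black cap, 56 mm across, 105 mm high, standing on the bench at the housing's +y side. Origin: centre of its underside. Leave alone.
- beaker: Loose empty glass beaker, 66 mm across, 85 mm high, standing on the bench at the housing's -y side. Origin: centre of its underside. Leave alone.

How it is judged:
By the outcome, as a careful person would: the job done as asked, in the order asked, and still so for the second after the job is handed in, with the robot touching nothing.
It also fails if it takes over 40 s, if anything falls off the work surface, if the arm or the gripper's body presses on something with over 40 N, if the wrist force passes 120 N, or if a joint passes its speed limit or range.

### The arm

A 6-joint arm with a two-finger parallel gripper is mounted at the origin on the work surface. World frame = base frame: x ahead of the robot, y to its left, z up, the work surface at z = 0. Lengths are in m, angles in rad, forces in N, time in s.
With the tool pointing down it reaches from about 0.3 to 0.775 m from the base axis. Payload 14.6 kg.
Tool frame: the origin (TCP) lies between the finger pads; the fingertips stand 8 mm ahead of it and the grasp point (between the pads) lies 11 mm behind it; x points along the fingers, y is the direction in which the jaws open and shut, and the axes are right-handed (so a half turn about x gives the same grasp; the last joint's range is limited). The gripper opens to 94 mm and grips with 3 to 60 N. Pads are 16 mm wide; open, the fingers measure 119 mm over their backs; the gripper's body (75 mm by 177 mm) begins 78 mm behind the grasp point.
Start: joints at [1.121, 0.3, 1.521, -0, 1.321, -0.067], TCP at [0.205, 0.51, 0.213] pointing down, gripper open.
Joint ranges: [-3.03, 3.03], [-0.79, 2.21], [0.23, 2.52], [-1.04, 4.18], [0, 3.07], [-2.55, 2.55]. Speed limits (rad/s): [2.22, 2.22, 2.57, 3.14, 3.14, 3.14].

### API

Orientations are given as [roll, pitch, yaw] about the fixed x, y, z axes, in that order (R = Rz(yaw) Ry(pitch) Rx(roll)).
In Python, from station import ctrl gives the robot as it stands.
- The arm moves only by the shell command python3 -m creep 'ROWS' [FORCE]. ROWS is a JSON object of lists of equal length, an entry for each row: "hand": the closure, from -1 (fully open) to 1 (shut); "slide": the shift along the tool's x, y, z in m, a list of three; "spin": the turn about the tool's x in degrees. A call has 1 to 12 rows; each row is the pose to reach, as a shift and turn from the pose commanded when the call began, along the tool's axes at that moment; what a row does not reach only later rows make up. A row lasts 1/12 s, in which the tool goes at most 41.7 mm and 7.16 degrees, less where a joint would pass 70% of its speed; a pose out of reach is approached as far as the arm can. A call with a gripper value outside its range is refused whole. The fingers move at their own pace and stop on an object; FORCE is the grip in N (left out, the last holds). Time passes only in rows, so rows that repeat a pose let the fingers close. It gives the time, the measured TCP pose, the force and the opening at its end, in the units of the state.
- ctrl.get_obs(): the state, without advancing time (a new reading comes with each control period).
- ctrl.camera(name): name is "side" or "top" or "wrist"; returns the picture (384x512x3 uint8, red, green, blue); there is no depth.
- ctrl.calibration(name): a dict with "K" (3x3 intrinsics, pixels), "k1" (the pictures are not rectified: a ray, as slopes to the right and down, at radius r is drawn at 1 + k1 r^2 times it, then the intrinsics apply), "R" (3x3) and "t" (3): a world point X has camera coordinates R X + t. Camera axes: x right, y down, z forward; pixel columns grow to the right and rows downward; lengths in m; the calibration is good to about 2 mm. A picture is of the moment at which its call begins: read the wrist's pose just before it. calibration takes no time and is no camera call; for the wrist camera it gives the pose at the moment of the call.
- ctrl.hand_in(): hands the job in, once; it reports no verdict.
The state is a dict: "time_s": time; "qpos": joint angles; "joint_vel": joint speeds; "tau": joint torques, N m; "ee_pos": TCP position; "eef_rot": TCP orientation; "force": force on the tool from outside, world axes, zero at the start; "moment": the same for the moment, N m; "grip_width": finger opening in m.
Only numpy, scipy, OpenCV 4.12 (cv2) and the standard library are available. Lean on these libraries where they do the work, as an engineer would, in place of code of your own. Each camera call takes 0.05 s, during which the arm holds its last target.

## Working session

There is one attempt and no reset: what is moved stays moved. The work goes in short steps, Python scripts to look and compute and a shell command to move; the robot and the scene stay as the last step left them, time stands still between calls to the robot, and variables do not carry over. Pictures are saved under pics/ and viewed, and the job is handed in when it is done.

```bash
ls; mkdir -p pics
python3 - <<'E'
from station import ctrl
import cv2
o=ctrl.get_obs();print({k:(v if isinstance(v,float) else [round(float(x),3) for x in __import__('numpy').ravel(v)]) for k,v in o.items()})
for n in("top","side"):
    cv2.imwrite(f"pics/{n}0.png",ctrl.camera(n)[:,:,::-1]); print(ctrl.calibration(n))
E
```

```text
pics
{'time_s': 0.0, 'qpos': [1.121, 0.3, 1.522, 0.0, 1.321, -0.067], 'joint_vel': [0.001, -0.001, -0.0, -0.0, -0.003, 0.001], 'tau': [-0.003, -53.181, -35.272, 0.071, 0.024, -0.0], 'ee_pos': [0.205, 0.51, 0.213], 'eef_rot': [-1.648, 1.57, -2.031], 'force': [-0.511, -0.484, -0.212], 'moment': [-0.024, 0.009, -0.022], 'grip_width': 0.09433307593592542}
{'K': array([[463.15606498,   0.        , 262.57935083],
       [  0.        , 463.15606498, 191.48181106],
       [  0.        ,   0.        ,   1.        ]]), 'k1': 0.0065967996726806494, 'R': array([[ 0.0181481 , -0.99981211, -0.00681159],
       [-0.99072553, -0.01706477, -0.13480251],
       [ 0.13466095,  0.00919483, -0.99084907]]), 't': array([0.05455584, 0.58162077, 0.97718225])}
{'K': array([[469.96037157,   0.        , 250.19198936],
       [  0.        , 469.96037157, 190.74323177],
       [  0.        ,   0.        ,   1.        ]]), 'k1': -0.07636173672456563, 'R': array([[ 0.9846892 , -0.17418814, -0.00675817],
       [-0.0930481 , -0.49242832, -0.86536489],
       [ 0.14740838,  0.8527443 , -0.50109673]]), 't': array([-0.5886404 ,  0.14712756,  1.10828891])}
```

View pics/top0.png

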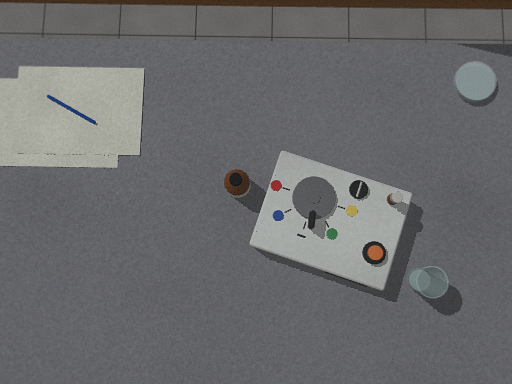

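View pics/side0.png

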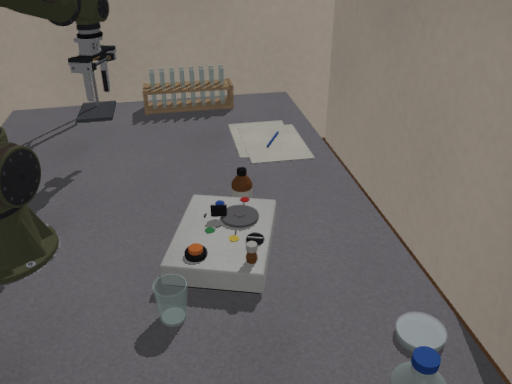

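The top view shows the housing rotated slightly, with the tab at about (312,220) pointing down. Green is at (332,234), anticlockwise of the tab, and the key is at (374,253). Next I'll measure these.

```bash
cat > h.py <<'E'
import numpy as np, cv2
from station import ctrl
def ray(n,uv,cal=None):
    c=cal or ctrl.calibration(n); K=c['K']
    D=np.array([c['k1'],0,0,0,0.])
    p=cv2.undistortPoints(np.array([[uv]],float),K,D)[0,0]
    R=c['R'];t=c['t']
    return -R.T@t, R.T@np.array([p[0],p[1],1.])
def onz(n,uv,z,cal=None):
    o,d=ray(n,uv,cal); return o+d*(z-o[2])/d[2]
def blobs(im,lo,hi,amin=15):
    m=cv2.inRange(cv2.cvtColor(im,cv2.COLOR_RGB2HSV),np.array(lo),np.array(hi))
    n,l,s,c=cv2.connectedComponentsWithStats(m)
    return [(c[i].round(2),s[i][4],s[i][:4]) for i in range(1,n) if s[i][4]>=amin]
COL=dict(red=((172,120,80),(180,255,255)),orange=((3,170,120),(14,255,255)),yellow=((20,120,100),(32,255,255)),green=((60,100,50),(85,255,255)),blue=((105,120,60),(125,255,255)))
E
python3 - <<'E'
from h import *
for n in("top","side"):
    im=cv2.imread(f"pics/{n}0.png")[:,:,::-1].copy()
    for k,(lo,hi) in COL.items():
        for c,a,b in blobs(im,lo,hi): print(n,k,c,a,b,onz(n,c,.066 if k=='orange' else .062).round(4))
im=cv2.imread("pics/top0.png")
cv2.imwrite("pics/topz.png",cv2.resize(im[140:300,220:440],None,fx=3.6,fy=3.6,interpolation=cv2.INTER_CUBIC))
E
```

```text
top orange [378.  252.2] 51 [372 245  11  15] [ 0.4527 -0.1796  0.066 ]
top yellow [351.36 210.45] 85 [347 206  10  10] [ 0.54   -0.1253  0.062 ]
top green [331.56 233.3 ] 86 [327 228  10  11] [ 0.4907 -0.0831  0.062 ]
top blue [ 71.23 109.09] 143 [47 95 48 29] [0.7534 0.4894 0.062 ]
top blue [277.76 215.11] 88 [273 210  11  11] [0.5273 0.0314 0.062 ]
side orange [195.21 247.78] 86 [189 244  14   8] [ 0.4508 -0.1523  0.066 ]
side yellow [233.32 238.07] 44 [229 235  10   7] [ 0.5376 -0.1264  0.062 ]
side green [209.28 229.72] 39 [205 227   9   6] [ 0.488  -0.0841  0.062 ]
side blue [272.14 139.05] 22 [267 132  11  15] [0.7393 0.3897 0.062 ]
side blue [219.37 202.67] 27 [216 201   8   4] [0.5249 0.0298 0.062 ]
side blue [425.62 359.92] 640 [412 347  29  27] [ 0.7967 -0.5212  0.062 ]
```

View pics/topz.png

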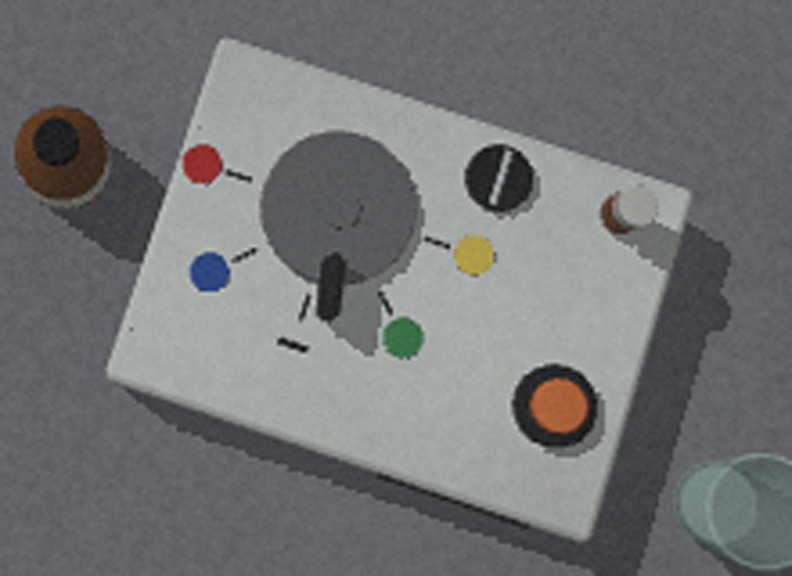

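```bash
cat >> h.py <<'E'
COL['red']=((0,150,110),(3,255,255))
LOC=dict(green=(-.0301,-.0101),yellow=(.03,-.035),blue=(-.0301,.1101),red=(.03,.135),key=(-.04,-.105))
def w2(p,l): 
    c,s=np.cos(p[2]),np.sin(p[2]); return np.array([p[0]+c*l[0]-s*l[1],p[1]+s*l[0]+c*l[1]])
E
python3 - <<'E'
from h import *
from scipy.optimize import least_squares
im=cv2.imread("pics/top0.png")[:,:,::-1].copy(); hsv=cv2.cvtColor(im,cv2.COLOR_RGB2HSV)
print('red px',hsv[185,277],'key px',hsv[253,374],'tab',hsv[220,312],'disc',hsv[190,315])
print(blobs(im,(0,120,80),(20,255,255)),blobs(im,(170,120,80),(180,255,255)))
cal=ctrl.calibration("top"); print('cam',-cal['R'].T@cal['t'])
m=cv2.inRange(hsv[:,:,2],0,48); n,l,s,c=cv2.connectedComponentsWithStats(m)
for i in range(1,n):
    if 290<c[i][0]<350 and 195<c[i][1]<245: print('dark',c[i],s[i])
pts=dict(green=[.4907,-.0831],yellow=[.54,-.1253],blue=[.5273,.0314])
r=least_squares(lambda p:np.ravel([w2(p,LOC[k])-pts[k] for k in pts]),[.5,-.07,-.3])
print(r.x,r.fun.round(4)); p=r.x
sp=dict(green=[.488,-.0841],yellow=[.5376,-.1264],blue=[.5249,.0298])
r2=least_squares(lambda p:np.ravel([w2(p,LOC[k])-sp[k] for k in sp]),[.5,-.07,-.3]); print('side',r2.x,r2.fun.round(4))
print('pivot',w2(p,(.03,.05)),'key',w2(p,LOC['key']))
E
```

```text
red px [  2 172 147] key px [ 10 167 173] tab [84 26 50] disc [120   5  94]
[(array([229.47, 178.2 ]), np.int32(102), array([224, 170,  18,  20], dtype=int32)), (array([275.53, 184.92]), np.int32(83), array([271, 180,  10,  11], dtype=int32)), (array([374.83, 252.21]), np.int32(191), array([367, 245,  16,  15], dtype=int32))] []
cam [0.44364817 0.0554858  1.04701568]
dark [338. 206.] [338 206   1   1   1]
dark [341. 207.] [341 207   1   1   1]
dark [344. 208.] [344 208   1   1   1]
dark [311.60204082 219.2244898 ] [308 211   8  18  98]
dark [325. 221.] [325 221   1   1   1]
dark [305.  222.5] [305 222   1   2   2]
dark [326.5 223.5] [326 223   2   2   2]
dark [304. 226.] [304 226   1   1   1]
dark [328. 226.] [328 226   1   1   1]
dark [301.33333333 235.55555556] [298 234   7   4   9]
[ 0.52227895 -0.08270877 -0.31133303] [-0.0002 -0.      0.0001  0.0001  0.0001 -0.0001]
side [ 0.51975573 -0.08394497 -0.31231255] [ 0.     -0.0002 -0.     -0.0001  0.      0.0003]
pivot [ 0.56615313 -0.0443023 ] key [ 0.45203748 -0.17040789]
```

```bash
cat >> h.py <<'E'
P=np.array([.5210,-.0833,-.312])
PIV=w2(P,(.03,.05))
def ang(xy):
    d=np.asarray(xy)[:2]-PIV; return (np.arctan2(d[1],d[0])-P[2]-np.pi+np.pi)%(2*np.pi)-np.pi
def tool():
    from scipy.spatial.transform import Rotation as Ro
    o=ctrl.get_obs(); return np.array(o['ee_pos']),Ro.from_euler('xyz',o['eef_rot']).as_matrix(),o
E
sed -i 's/d=np.asarray(xy)\[:2\]-PIV.*/d=PIV-np.asarray(xy)[:2]; a=np.arctan2(d[1],d[0])-P[2]; return (a+np.pi)%(2*np.pi)-np.pi/' h.py
python3 - <<'E'
from h import *
for z in(.085,.095,.098):
    q=onz("top",(311.6,219.22),z); print('tab',z,q.round(4),ang(q),np.linalg.norm(q[:2]-PIV))
print('key',onz("top",(374.83,252.21),.070), w2(P,LOC['key']))
print('green',w2(P,LOC['green']),ang(w2(P,LOC['green'])),'pivot',PIV)
p,R,o=tool(); print(p,R.round(3))
# desired finger positions: behind tab, angle a, radius r
def pol(a,r,b=0): # b: tangential offset (neg= clockwise)
    t=a+P[2]; u=-np.array([np.cos(t),np.sin(t)]); v=np.array([-u[1],u[0]]); return PIV+r*u+b*v
for a in (0.15,.2,.785): print(a,pol(a,.055,-.035),pol(a,.055,-.0065-.008), 'rad dir',-np.array([np.cos(a+P[2]),np.sin(a+P[2])]))
E
```

```text
tab 0.085 [ 0.518  -0.0385  0.085 ] 0.17542443133148566 0.047347048021411035
tab 0.095 [ 0.5172 -0.0375  0.095 ] 0.15755097469965662 0.04825335027453947
tab 0.098 [ 0.517  -0.0372  0.098 ] 0.15231969884159868 0.04852817373196527
key [ 0.45256556 -0.17202985  0.07      ] [ 0.45070006 -0.17095225]
green [ 0.48925286 -0.08367281] 0.7853981633974483 pivot [ 0.56489978 -0.0449228 ]
[0.20533709 0.50999859 0.21298429] [[-0.     0.373  0.928]
 [-0.001  0.928 -0.373]
 [-1.    -0.001 -0.   ]]
0.15 [ 0.51626515 -0.00150999] [ 0.51295865 -0.02174158] rad dir [-0.98690667  0.16129234]
0.2 [ 0.51415619 -0.00399496] [ 0.51186499 -0.02436652] rad dir [-0.99373455  0.11176599]
0.785 [ 0.49999391 -0.03882135] [ 0.50933287 -0.05707056] rad dir [-0.89020562 -0.45555895]
```

```bash
python3 -m creep '{"hand":[1,1,1,1,1,1,1,1,1,1,1,1],"slide":[[0,-0.02,0.026],[0,-0.045,0.059],[0,-0.07,0.092],[0,-0.095,0.125],[0,-0.12,0.157],[0,-0.145,0.19],[0,-0.17,0.223],[0,-0.195,0.255],[0,-0.22,0.288],[0,-0.245,0.32],[0,-0.27,0.353],[0,-0.29,0.38]],"spin":[-4,-8,-12,-16,-20,-24,-28,-32,-36,-40,-43,-45]}' 20
cat > go.py <<'E'
# work out tool-frame shift to a world TCP target
from h import *; import sys
x=np.array([float(a) for a in sys.argv[1:4]]); p,R,o=tool()
print('t',o['time_s'],'p',p.round(4),'F',np.round(o['force'],1),'w',round(o['grip_width'],4),'\nR',R.round(3).tolist(),'\nslide',(R.T@(x-p)).round(4))
E
python3 go.py .505 .005 .213
```

```text
time_s: 1.1
ee_pos: [0.4503, 0.0967, 0.2134]
eef_rot: [-2.237, 1.571, -1.832]
force: [0.0, 1.0, -0.4]
grip_width: 0.0175
t 1.1 p [0.4503 0.0967 0.2134] F [ 0.   1.  -0.4] w 0.0175 
R [[-0.0, -0.394, 0.919], [-0.0, 0.919, 0.394], [-1.0, -0.0, -0.0]] 
slide [ 0.0004 -0.1058  0.0141]
```

```bash
python3 -m creep '{"hand":[1,1,1,1,1,1],"slide":[[0,-0.035,0.005],[0,-0.07,0.012],[0,-0.1,0.017],[0,-0.116,0.02],[0,-0.116,0.02],[0,-0.116,0.02]],"spin":[0,0,0,0,0,0]}'
python3 go.py .515 -.002 .086
python3 - <<'E'
from h import *
cv2.imwrite("pics/w1.png",ctrl.camera("wrist")[:,:,::-1])
E
```

```text
time_s: 1.6
ee_pos: [0.5133, -0.0, 0.2129]
eef_rot: [2.565, 1.57, 2.966]
force: [0.5, -0.0, 0.2]
grip_width: 0.0005
t 1.6 p [ 0.5133 -0.      0.2129] F [ 0.5 -0.   0.2] w 0.0005 
R [[-0.001, -0.391, 0.921], [0.0, 0.921, 0.391], [-1.0, 0.001, -0.001]] 
slide [ 0.1269 -0.0026  0.0009]
```

View pics/w1.png

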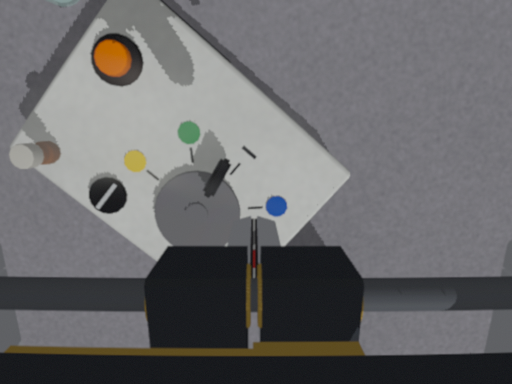

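Run:
```python
from h import *
p,R,o=tool(); c=ctrl.calibration("wrist"); K=c['K']
def pr(X): return cv2.projectPoints(np.array([X],float),cv2.Rodrigues(c['R'])[0],c['t'],K,np.array([c['k1'],0,0,0,0.]))[0][0,0].round(1), (c['R']@X+c['t'])[2].round(3)
for d in [(.008,0,0),(.008,.0125,0),(.008,-.0125,0),(.008,0,.008),(.008,0,-.008),(-.07,.0125,.008),(-.07,.0125,-.008)]: print(d,pr(p+R@np.array(d)))
t0=[PIV[0]-.049*np.cos(.16+P[2]),PIV[1]-.049*np.sin(.16+P[2]),.098]
print('tab',pr(np.array(t0)),'green',pr(np.r_[w2(P,LOC['green']),.062]),'key',pr(np.r_[w2(P,LOC['key']),.07]))
print(K[0,0], -c['R'].T@c['t'])
im=ctrl.camera("wrist")
for k in('green','yellow','blue'):
    for cc,a,b in blobs(im,*COL[k]): print(k,cc,a,onz("wrist",cc,.062,c).round(4),'exp',w2(P,LOC[k]).round(4))
```

```text
(0.008, 0, 0) (array([253.4, 229.8]), np.float64(0.189))
(0.008, 0.0125, 0) (array([273.9, 229.9]), np.float64(0.189))
(0.008, -0.0125, 0) (array([232.9, 229.8]), np.float64(0.189))
(0.008, 0, 0.008) (array([253.4, 242.1]), np.float64(0.191))
(0.008, 0, -0.008) (array([253.4, 217.3]), np.float64(0.187))
(-0.07, 0.0125, 0.008) (array([286.6, 322.3]), np.float64(0.115))
(-0.07, 0.0125, -0.008) (array([287.8, 283.7]), np.float64(0.111))
tab (array([214.6, 178.5]), np.float64(0.291)) green (array([186.7, 130.5]), np.float64(0.316)) key (array([113.6,  56.8]), np.float64(0.292))
309.85507377847074 [ 0.45294889 -0.02478699  0.38392112]
green [193.21 137.61] 38 [ 0.4934 -0.0749  0.062 ] exp [ 0.4893 -0.0837]
yellow [134.04 160.52] 329 [ 0.5398 -0.1238  0.062 ] exp [ 0.5388 -0.1258]
yellow [247.94 303.29] 86 [0.6473 0.0509 0.062 ] exp [ 0.5388 -0.1258]
yellow [259.46 303.27] 103 [0.642  0.0633 0.062 ] exp [ 0.5388 -0.1258]
blue [275.41 205.83] 307 [0.5267 0.0322 0.062 ] exp [0.5261 0.0307]
```

```bash
python3 -m creep '{"hand":[1,1,1,1,1,1,1],"slide":[[0.03,0,0],[0.06,-0.001,0],[0.09,-0.002,0],[0.115,-0.002,0],[0.127,-0.002,0],[0.127,-0.002,0],[0.127,-0.002,0]],"spin":[0,0,0,0,0,0,0]}'
python3 - <<'E'
from h import *
im=ctrl.camera("side");cv2.imwrite("pics/s1.png",cv2.resize(im[150:290,150:300,::-1],None,fx=4,fy=4,interpolation=cv2.INTER_CUBIC))
cv2.imwrite("pics/w2.png",ctrl.camera("wrist")[:,:,::-1])
def pol(a,r,b=0):
    t=a+P[2]; u=-np.array([np.cos(t),np.sin(t)]); v=np.array([-u[1],u[0]]); return PIV+r*u+b*v
p,R,o=tool()
for a in (.3,.45,.6,.7,.785):
    q=np.r_[pol(a,.055,-.009),p[2]]; print(a,q.round(4),'slide',(R.T@(q-p)).round(4))
E
```

```text
time_s: 2.28
ee_pos: [0.514, -0.0007, 0.0867]
eef_rot: [2.646, 1.57, 3.05]
force: [0.4, 0.5, 0.7]
grip_width: 0.0002
0.3 [ 0.51   -0.0353  0.0878] slide [-0.     -0.0296 -0.0178]
0.45 [ 0.5092 -0.0436  0.0878] slide [-0.     -0.0369 -0.0218]
0.6 [ 0.5096 -0.0519  0.0878] slide [-0.     -0.0448 -0.0247]
0.7 [ 0.5106 -0.0574  0.0878] slide [-0.     -0.0502 -0.026 ]
0.785 [ 0.5118 -0.062   0.0878] slide [ 0.     -0.0549 -0.0266]
```

View pics/s1.png

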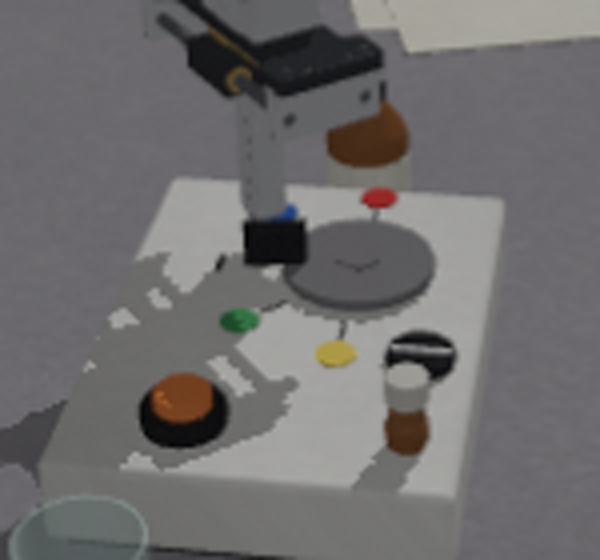

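View pics/w2.png

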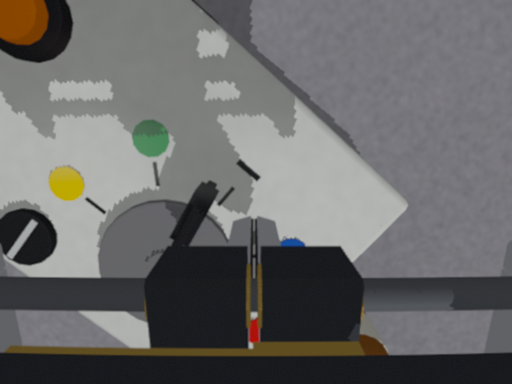

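The finger stands beside the tab on its clockwise side: in the wrist view the finger is at about (255,230) and the tab at (195,215), with clear air between. I'll recompute with the full 12.5 mm finger half-thickness.

```bash
cat >> h.py <<'E'
def pol(a,r,b=0):
    t=a+P[2]; u=-np.array([np.cos(t),np.sin(t)]); v=np.array([-u[1],u[0]]); return PIV+r*u+b*v
E
cat > pushcalc.py <<'E'
from h import *; import sys
b=float(sys.argv[1]); p,R,o=tool(); print('p',p.round(4),'F',np.round(o['force'],1))
for a in map(float,sys.argv[2:]):
    q=np.r_[pol(a,.055,b),p[2]]; print(a,'slide',(R.T@(q-p)).round(4))
E
python3 pushcalc.py -.0185 .2 .3 .4 .5 .6 .7 .785
```

```text
p [ 0.5148 -0.001   0.0878] F [ 0.7 -0.  -0.4]
0.2 slide [-0.     -0.0168 -0.0098]
0.3 slide [-0.     -0.0209 -0.014 ]
0.4 slide [-0.     -0.0254 -0.0177]
0.5 slide [-0.     -0.0302 -0.0209]
0.6 slide [-0.     -0.0353 -0.0236]
0.7 slide [-0.     -0.0407 -0.0258]
0.785 slide [-0.     -0.0454 -0.0273]
```

```bash
python3 -m creep '{"hand":[1,1,1,1,1,1,1,1],"slide":[[0,-0.009,-0.006],[0,-0.017,-0.01],[0,-0.021,-0.014],[0,-0.025,-0.018],[0,-0.03,-0.021],[0,-0.035,-0.0235],[0,-0.035,-0.0235],[0,-0.035,-0.0235]],"spin":[0,0,0,0,0,0,0,0]}'
python3 pushcalc.py -.0185 .5 .6 .7 .785
python3 - <<'E'
from h import *
c=ctrl.calibration("wrist");im=ctrl.camera("wrist");cv2.imwrite("pics/w3.png",im[:,:,::-1])
im=ctrl.camera("side");cv2.imwrite("pics/s3.png",cv2.resize(im[150:290,150:300,::-1],None,fx=4,fy=4,interpolation=cv2.INTER_CUBIC))
im=ctrl.camera("top");cv2.imwrite("pics/t3.png",cv2.resize(im[140:300,220:440,::-1],None,fx=3.6,fy=3.6,interpolation=cv2.INTER_CUBIC))
E
```

```text
time_s: 3.05
ee_pos: [0.5063, -0.0433, 0.0864]
eef_rot: [-2.915, 1.57, -2.513]
force: [-0.2, 0.4, -0.0]
grip_width: 0.0004
p [ 0.5063 -0.0433  0.0864] F [-0.2  0.4 -0. ]
0.5 slide [-0.      0.0053  0.0035]
0.6 slide [-0.      0.0002  0.0008]
0.7 slide [ 0.     -0.0052 -0.0014]
0.785 slide [ 0.     -0.0099 -0.0028]
```

View pics/w3.png

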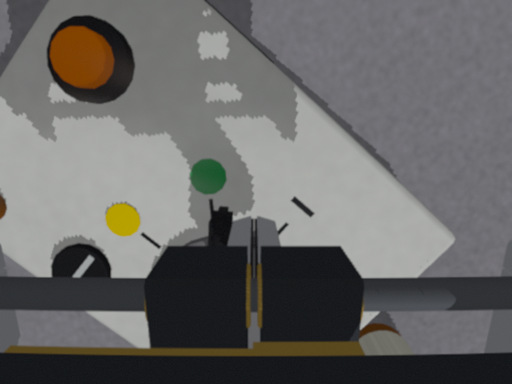

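View pics/s3.png

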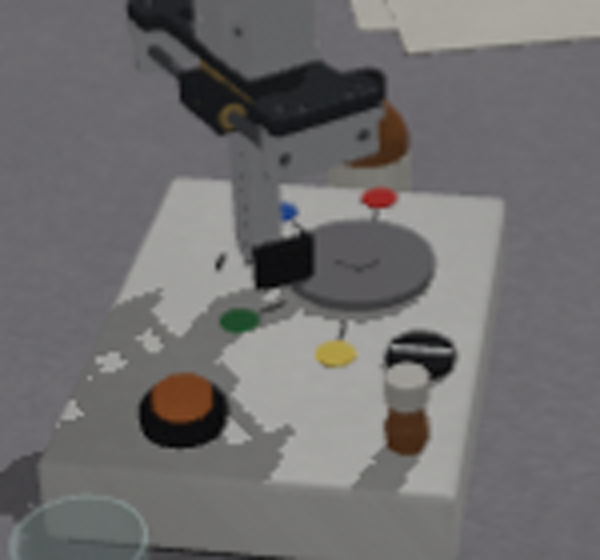

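View pics/t3.png

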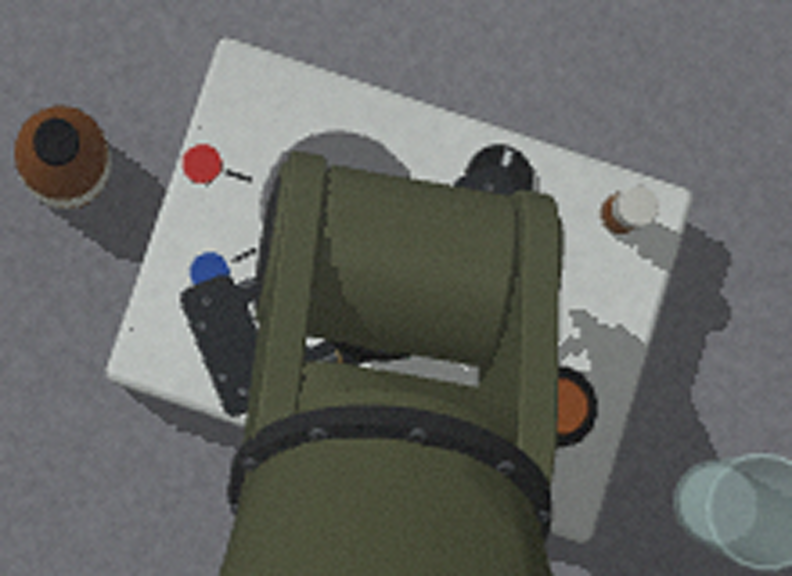

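Run:
```python
from h import *
for (a,b,z) in [((252,246),(312,235),.098),((260,288),(314,277),.070)]:
    A,B=[onz("side",(150+(q[0]+.5)/4-.5,150+(q[1]+.5)/4-.5),z)[:2] for q in(a,b)]
    d=B-A; print(A,B,np.linalg.norm(d),'angle',np.arctan2(d[1],d[0])-P[2])
```

```text
[ 0.49966836 -0.0629589 ] [ 0.53516408 -0.0575556 ] 0.03590462363282723 angle 0.4630642986848591
[ 0.50278425 -0.0650522 ] [ 0.53522909 -0.0593301 ] 0.032945562377054295 angle 0.4865687400954099
```

```bash
python3 pushcalc.py -.012 .48 .6 .7 .75
```

```text
p [ 0.5063 -0.0428  0.0864] F [0.7 0.2 0.1]
0.48 slide [-0.     -0.0005  0.0024]
0.6 slide [-0.     -0.0067 -0.0002]
0.7 slide [ 0.     -0.0121 -0.0018]
0.75 slide [ 0.     -0.0149 -0.0023]
```

```bash
python3 -m creep '{"hand":[1,1,1,1,1,1],"slide":[[0,-0.003,0],[0,-0.006,0],[0,-0.009,-0.001],[0,-0.012,-0.002],[0,-0.012,-0.002],[0,-0.012,-0.002]],"spin":[0,0,0,0,0,0]}'
python3 pushcalc.py -.012 .7 .785
python3 - <<'E'
from h import *
im=ctrl.camera("side");cv2.imwrite("pics/s4.png",cv2.resize(im[190:240,190:250,::-1],None,fx=10,fy=10,interpolation=cv2.INTER_CUBIC))
cv2.imwrite("pics/w4.png",ctrl.camera("wrist")[:,:,::-1])
E
```

```text
time_s: 3.7
ee_pos: [0.5092, -0.055, 0.0865]
eef_rot: [-1.484, 1.571, -1.082]
force: [0.5, -0.4, -0.2]
grip_width: 0.0006
p [ 0.5092 -0.055   0.0865] F [ 0.5 -0.4 -0.2]
0.7 slide [-0.      0.0003  0.0004]
0.785 slide [ 0.     -0.0044 -0.0005]
```

View pics/s4.png

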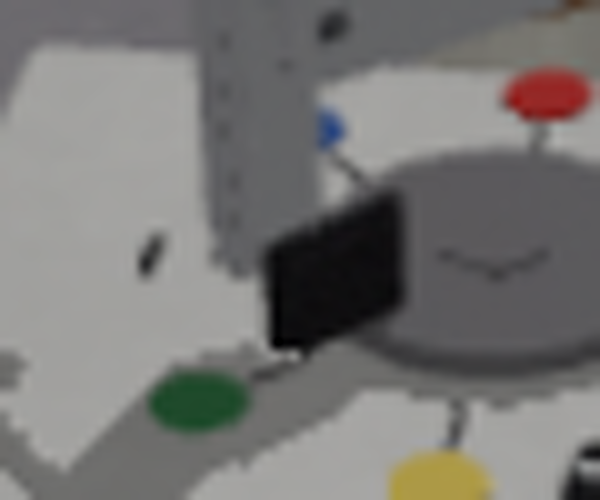

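View pics/w4.png

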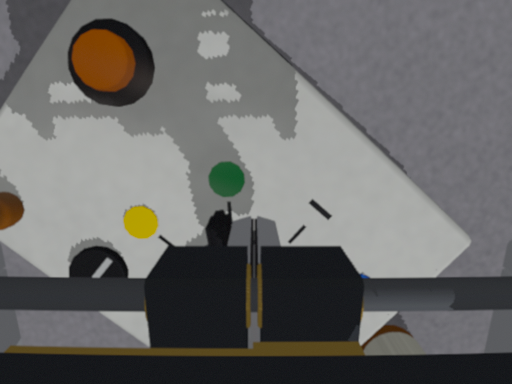

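Run:
```python
from h import *
for (a,b,z) in [((265,247),(397,190),.098),((273,350),(402,304),.070)]:
    A,B=[onz("side",(190+(q[0]+.5)/10-.5,190+(q[1]+.5)/10-.5),z)[:2] for q in(a,b)]
    d=B-A; print(A,B,np.linalg.norm(d),'angle',np.arctan2(d[1],d[0])-P[2])
    # perp distance from edge line to pivot should be 6 mm
    n=np.array([-d[1],d[0]])/np.linalg.norm(d); print('perp mm',1e3*n@(PIV-A))
g=onz("side",(190+(198.5)/10-.5,190+(401.5)/10-.5),.062); print('green',g,ang(g))
```

```text
[ 0.5059327  -0.07754927] [ 0.53876593 -0.05900386] 0.03770879879569816 angle 0.826162690438419
perp mm -0.592339275675085
[ 0.50649983 -0.07802934] [ 0.53835372 -0.06453675] 0.03459364564588056 angle 0.7126650543618729
perp mm 7.706779992797357
green [ 0.48817319 -0.08380596  0.062     ] 0.781053277360606
```

Side view estimates run from 0.71 to 0.83, too loose. I'll back off, lift and look from above.

```bash
python3 -m creep '{"hand":[1,1,1,1,1,1,1,1,1,1,1],"slide":[[0,0.015,0],[0,0.03,0],[0,0.035,0],[-0.03,0.037,0],[-0.06,0.037,0],[-0.09,0.04,0],[-0.12,0.05,0],[-0.125,0.06,0],[-0.125,0.06,0],[-0.125,0.06,0],[-0.125,0.06,0]],"spin":[0,0,0,0,0,0,0,0,0,0,0]}'
python3 - <<'E'
from h import *
p,R,o=tool();c=ctrl.calibration("wrist");im=ctrl.camera("wrist");np.savez("w5.npz",im=im,**c)
cv2.imwrite("pics/w5.png",cv2.resize(im[60:240,60:300,::-1],None,fx=3.3,fy=3.3,interpolation=cv2.INTER_CUBIC)); print(p)
E
```

```text
time_s: 4.72
ee_pos: [0.4853, 0.0004, 0.2101]
eef_rot: [2.73, 1.569, 3.133]
force: [0.3, -1.0, -0.6]
grip_width: 0.0002
[4.85253117e-01 4.34463770e-04 2.10091784e-01]
```

View pics/w5.png

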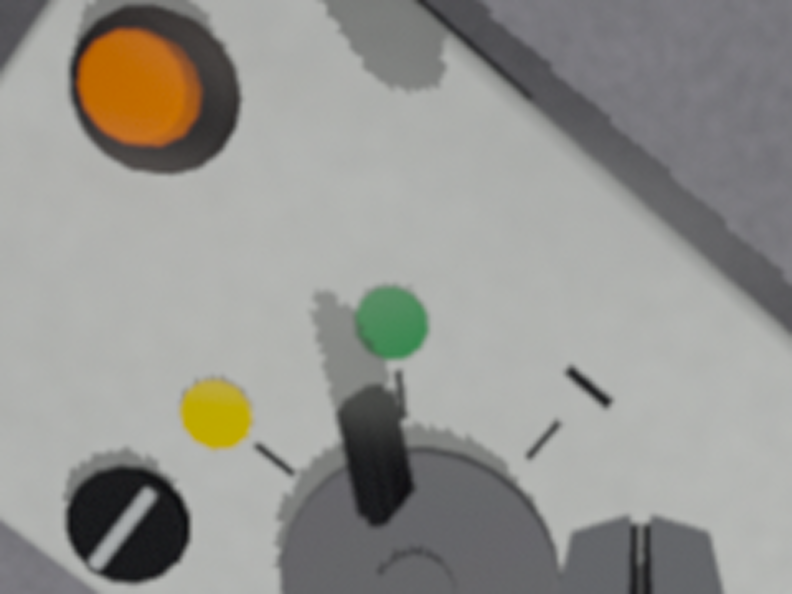

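Run:
```python
from h import *
im=np.load("w5.npz")['im'][165:230,150:200,::-1]
g=np.clip(im.astype(float)*2.5,0,255).astype(np.uint8)
cv2.imwrite("pics/w5z.png",cv2.resize(g,None,fx=9,fy=9,interpolation=cv2.INTER_CUBIC))
c=ctrl.calibration("wrist");print(-c['R'].T@c['t'])
```

```text
[ 0.4254313  -0.02516447  0.38093731]
```

View pics/w5z.png

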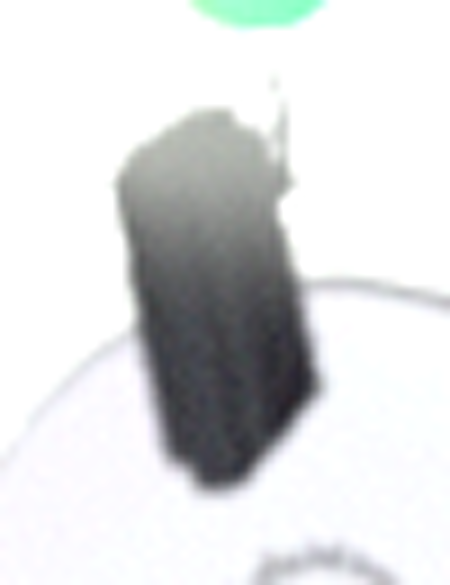

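Run:
```python
from h import *
D=np.load("w5.npz"); c={k:D[k] for k in('K','R','t')}; c['k1']=float(D['k1']); im=D['im']
f=lambda q,o,s:(o[0]+(q[0]+.5)/s-.5,o[1]+(q[1]+.5)/s-.5)
C={}
for k in('yellow','blue'):
    for cc,a,b in blobs(im,*COL[k],amin=100): print(k,cc,a,onz("w",cc,.062,c).round(4),'exp',w2(P,LOC[k]).round(4))
m=blobs(im,(50,60,40),(90,255,255),100); 
for cc,a,b in m: g=onz("w",cc,.062,c); print('green',cc,a,g,'exp',w2(P,LOC['green']),ang(g))
for (a,b,z) in [((124,200),(165,450),.098),((284,210),(318,385),.070)]:
    A,B=[onz("w",f(q,(150,165),9),z,c)[:2] for q in(a,b)]
    d=B-A; n=np.array([-d[1],d[0]])/np.linalg.norm(d); print(A.round(4),B.round(4),np.linalg.norm(d),'angle',np.arctan2(d[1],d[0])-P[2],'perp mm',1e3*n@(PIV-A))
```

```text
yellow [125.03 185.31] 340 [ 0.5399 -0.1238  0.062 ] exp [ 0.5388 -0.1258]
yellow [247.94 301.37] 107 [0.6151 0.049  0.062 ] exp [ 0.5388 -0.1258]
yellow [259.44 303.21] 112 [0.6121 0.0622 0.062 ] exp [ 0.5388 -0.1258]
green [178.36 157.55] 364 [ 0.4901095  -0.08171727  0.062     ] exp [ 0.48925286 -0.08367281] 0.7692018252838135
[ 0.5141 -0.0789] [ 0.538  -0.0659] 0.027265461747867134 angle 0.8098304597540127 perp mm 5.6087145230603745
[ 0.5168 -0.067 ] [ 0.5347 -0.0562] 0.020958913746329855 angle 0.8519063989711886 perp mm -5.831765287799465
```

```bash
python3 -m creep '{"hand":[1,1,1,1,1,1,1,1],"slide":[[0,0.035,0],[0,0.07,0],[0,0.105,0],[0,0.14,0],[0,0.175,0],[0,0.2,0],[0,0.2,0],[0,0.2,0]],"spin":[0,0,0,0,0,0,0,0]}'
python3 - <<'E'
from h import *
ims=[ctrl.camera("top").astype(float) for _ in range(3)]
im=np.mean(ims,0).astype(np.uint8); cv2.imwrite("pics/t6raw.png",im[:,:,::-1])
g=np.clip(im[180:260,280:380,::-1].astype(float)*1.6,0,255).astype(np.uint8)
cv2.imwrite("pics/t6.png",cv2.resize(g,None,fx=7,fy=7,interpolation=cv2.INTER_CUBIC))
im2=ctrl.camera("side");cv2.imwrite("pics/s6.png",cv2.resize(im2[190:240,190:250,::-1],None,fx=10,fy=10,interpolation=cv2.INTER_CUBIC))
E
```

```text
time_s: 5.43
ee_pos: [0.4069, 0.1849, 0.2106]
eef_rot: [-3.112, 1.569, -2.708]
force: [0.6, 0.6, -0.8]
grip_width: 0.0007
```

View pics/t6.png

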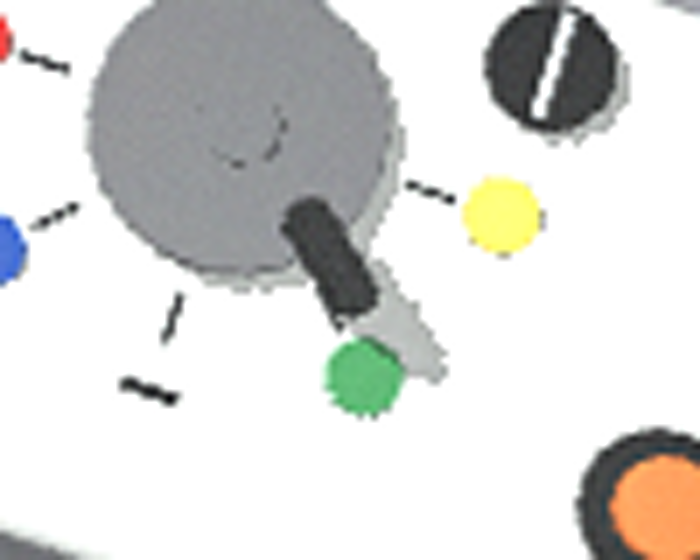

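```bash
cat > tab.py <<'E'
from h import *; import sys
im=cv2.imread(sys.argv[1]); 
big=cv2.resize(im[200:235,305:345],None,fx=8,fy=8,interpolation=cv2.INTER_CUBIC).max(2)
for th in(55,65,75):
    n,l,s,c=cv2.connectedComponentsWithStats((big<th).astype(np.uint8)); i=1+np.argmax(s[1:,4])
    ys,xs=np.where(l==i); uv=np.c_[305+(xs+.5)/8-.5,200+(ys+.5)/8-.5]
    W=np.array([onz("top",q,.096)[:2] for q in uv[::7]])
    r=cv2.minAreaRect((W*1000).astype(np.float32)); ctr=W.mean(0)
    d=PIV-ctr; e=np.linalg.eigh(np.cov(W.T))[1][:,1]; e*=np.sign(e[0])
    print(th,'size',np.round(r[1],1),'ctr ang',ang(ctr).round(3),'r',np.linalg.norm(d).round(4),'axis ang',(np.arctan2(e[1],e[0])-P[2]).round(3))
rgb=im[:,:,::-1].copy()
for cc,a,b in blobs(rgb,*COL['green'],50): g=onz("top",cc,.062); print('green',g,ang(g))
E
python3 tab.py pics/t6raw.png; python3 tab.py pics/top0.png
```

```text
55 size [36.8 15.4] ctr ang 0.826 r 0.0477 axis ang 0.852
65 size [37.3 16.2] ctr ang 0.826 r 0.0475 axis ang 0.854
55 size [13.6 38.3] ctr ang 0.152 r 0.0483 axis ang 0.177
65 size [21.3 37.4] ctr ang 0.159 r 0.048 axis ang 0.17Traceback (most recent call last):
  File "tab.py", line 7, in <module>
    W=np.array([onz("top",q,.096)[:2] for q in uv[::7]])
                ~~~^^^^^^^^^^^^^^
  File "h.py", line 10, in onz
    o,d=ray(n,uv,cal); return o+d*(z-o[2])/d[2]
        ~~~^^^^^^^^^^
  File "h.py", line 4, in ray
    c=cal or ctrl.calibration(n); K=c['K']
             ~~~~~~~~~~~~~~~~^^^
ValueError: time passes only in moves, steps and waits
Traceback (most recent call last):
  File "tab.py", line 7, in <module>
    W=np.array([onz("top",q,.096)[:2] for q in uv[::7]])
                ~~~^^^^^^^^^^^^^^
  File "h.py", line 10, in onz
    o,d=ray(n,uv,cal); return o+d*(z-o[2])/d[2]
        ~~~^^^^^^^^^^
  File "h.py", line 4, in ray
    c=cal or ctrl.calibration(n); K=c['K']
             ~~~~~~~~~~~~~~~~^^^
ValueError: time passes only in moves, steps and waits
```

```bash
sed -i 's/^def ray/CALC={}\ndef getcal(n):\n    if n not in CALC: CALC[n]=ctrl.calibration(n)\n    return CALC[n]\ndef ray/; s/c=cal or ctrl.calibration(n)/c=cal or getcal(n)/' h.py
cat > edge.py <<'E'
from h import *; import sys
PT=np.array([.52228,-.08271,-.31133]); piv=w2(PT,(.03,.05))
im=cv2.imread(sys.argv[1]); o=(305,195); s=8
big=cv2.resize(im[195:240,305:350],None,fx=s,fy=s,interpolation=cv2.INTER_CUBIC).max(2)
for th in(50,60,70):
    n,l,st,c=cv2.connectedComponentsWithStats((big<th).astype(np.uint8)); i=1+np.argmax(st[1:,4]); m=l==i
    ys=np.where(m.any(1))[0]; y0,y1=ys[0],ys[-1]; h=y1-y0
    # right edge in the rows clear of the ends, left likewise
    R=[(m[y].nonzero()[0][-1]+1,y+.5) for y in range(int(y0+.25*h),int(y0+.72*h))]
    L=[(m[y].nonzero()[0][0],y+.5) for y in range(int(y0+.3*h),int(y0+.8*h))]
    for nm,E,z in(('right',R,.098),('left top',L,.098),('left bottom',L,.072)):
        W=np.array([onz("top",(o[0]+x/s-.5,o[1]+y/s-.5),z)[:2] for x,y in E])
        vx,vy,x0,yy=cv2.fitLine((W*1000).astype(np.float32),cv2.DIST_L2,0,.01,.01).ravel(); e=np.array([vx,vy])*np.sign(vx)
        nn=np.array([-e[1],e[0]]); b=nn@(piv*1000-[x0,yy])
        r=np.mean(np.linalg.norm(W-piv,axis=1))*1e3
        print(th,nm,'dir ang',round(float(np.arctan2(e[1],e[0])-PT[2]),3),'perp',round(float(b),1),'r',round(r,1))
E
python3 edge.py pics/t6raw.png
```

```text
50 right dir ang 0.863 perp 4.6 r 52.5
50 left top dir ang 0.851 perp -8.5 r 47.5
50 left bottom dir ang 0.851 perp -4.7 r 46.7
60 right dir ang 0.85 perp 5.7 r 52.6
60 left top dir ang 0.867 perp -9.7 r 47.3
60 left bottom dir ang 0.867 perp -5.9 r 46.5
70 right dir ang 0.842 perp 6.4 r 54.3
70 left top dir ang 0.858 perp -9.6 r 49.1
70 left bottom dir ang 0.858 perp -5.8 r 48.4
```

```bash
python3 - <<'E'
from h import *
t=.85+P[2]; u=-np.array([np.cos(t),np.sin(t)]); v=np.array([-u[1],u[0]]); d=np.array([.5092,-.055])-PIV
print('contact r,b',d@u,d@v)
for b in(.045,.0195): print(b,pol(.785,.055,b))
q=np.r_[w2(P,(.075,-.1)),0]; print('vial approx',q)
E
python3 go.py $(python3 -c "
from h import *
print(*pol(.785,.055,.045),.2106)")
```

```text
contact r,b 0.052995117248358384 -0.01988801273050404
0.045 [ 0.53643862 -0.1100378 ]
0.0195 [ 0.52482187 -0.08733756]
vial approx [ 0.56168285 -0.20149436  0.        ]
t 5.6333 p [0.4077 0.1836 0.2111] F [-0.1 -0.2  0. ] w 0.0003 
R [[-0.001, -0.391, 0.921], [-0.0, 0.921, 0.391], [-1.0, -0.0, -0.001]] 
slide [ 0.0005 -0.3206  0.0039]
```

```bash
python3 -m creep '{"hand":[1,1,1,1,1,1,1,1,1,1,1,1],"slide":[[0,-0.035,0],[0,-0.07,0],[0,-0.105,0],[0,-0.14,0],[0,-0.175,0],[0,-0.21,0],[0,-0.245,0],[0,-0.28,0.002],[0,-0.31,0.003],[0,-0.321,0.004],[0,-0.321,0.004],[0,-0.321,0.004]],"spin":[0,0,0,0,0,0,0,0,0,0,0,0]}'
python3 go.py .5364 -.110 .0865
```

```text
time_s: 6.63
ee_pos: [0.5364, -0.1095, 0.211]
eef_rot: [2.274, 1.57, 2.675]
force: [-0.2, 0.3, -0.0]
grip_width: 0.0006
t 6.6333 p [ 0.5364 -0.1095  0.211 ] F [-0.2  0.3 -0. ] w 0.0006 
R [[-0.001, -0.39, 0.921], [0.0, 0.921, 0.39], [-1.0, 0.001, -0.001]] 
slide [ 1.245e-01 -5.000e-04 -1.000e-04]
```

```bash
python3 -m creep '{"hand":[1,1,1,1,1,1,1],"slide":[[0.03,0,0],[0.06,0,0],[0.09,0,0],[0.115,0,0],[0.1245,0,0],[0.1245,0,0],[0.1245,0,0]],"spin":[0,0,0,0,0,0,0]}'
python3 pushcalc.py .019 .85 .82 .785
python3 - <<'E'
from h import *
cv2.imwrite("pics/w7.png",ctrl.camera("wrist")[:,:,::-1])
E
```

```text
time_s: 7.22
ee_pos: [0.5371, -0.1087, 0.0881]
eef_rot: [-0.624, 1.57, -0.22]
force: [0.5, 0.6, 0.3]
grip_width: 0.0007
p [ 0.5371 -0.1087  0.0881] F [0.5 0.6 0.3]
0.85 slide [-0.      0.0215 -0.0013]
0.82 slide [-0.      0.0231 -0.0021]
0.785 slide [-0.      0.025  -0.0029]
```

View pics/w7.png

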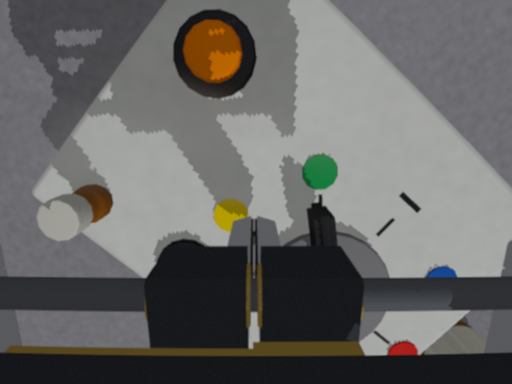

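```bash
python3 -m creep '{"hand":[1,1,1,1,1,1,1,1],"slide":[[0,0.01,0],[0,0.017,-0.001],[0,0.02,-0.0015],[0,0.022,-0.002],[0,0.0235,-0.003],[0,0.0245,-0.003],[0,0.0245,-0.003],[0,0.0245,-0.003]],"spin":[0,0,0,0,0,0,0,0]}'
python3 pushcalc.py .019 .785
python3 -m creep '{"hand":[1,1,1,1,1,1,1,1,1,1,1,1],"slide":[[0,-0.01,0],[0,-0.022,0],[-0.02,-0.024,0],[-0.05,-0.024,0],[-0.08,-0.024,0],[-0.11,-0.024,0],[-0.13,-0.024,0],[-0.13,0.01,0],[-0.13,0.045,0],[-0.13,0.08,0],[-0.13,0.115,0],[-0.13,0.15,0]],"spin":[0,0,0,0,0,0,0,0,0,0,0,0]}'
python3 -m creep '{"hand":[1,1,1,1,1,1],"slide":[[0,0.035,0],[0,0.07,0],[0,0.105,0],[0,0.14,0],[0,0.15,0],[0,0.15,0]],"spin":[0,0,0,0,0,0]}'
python3 - <<'E'
from h import *
im=np.mean([ctrl.camera("top").astype(float) for _ in range(3)],0).astype(np.uint8); cv2.imwrite("pics/t8raw.png",im[:,:,::-1])
g=np.clip(im[180:260,280:380,::-1].astype(float)*1.6,0,255).astype(np.uint8)
cv2.imwrite("pics/t8.png",cv2.resize(g,None,fx=7,fy=7,interpolation=cv2.INTER_CUBIC))
E
python3 edge.py pics/t8raw.png; python3 tab.py pics/t8raw.png
```

```text
time_s: 7.93
ee_pos: [0.5244, -0.088, 0.0869]
eef_rot: [2.177, 1.571, 2.58]
force: [-0.3, -0.0, 0.2]
grip_width: 0.0002
p [ 0.5244 -0.088   0.0869] F [-0.3 -0.   0.2]
0.785 slide [0.     0.0009 0.0006]
time_s: 8.93
ee_pos: [0.4654, 0.0505, 0.2171]
eef_rot: [-0.54, 1.571, -0.138]
force: [-0.3, -0.3, -0.1]
grip_width: 0.0005
time_s: 9.43
ee_pos: [0.4068, 0.1893, 0.2171]
eef_rot: [0.853, 1.571, 1.258]
force: [-0.5, -0.9, -0.1]
grip_width: 0.0003
50 right dir ang 0.819 perp 4.2 r 52.4
50 left top dir ang 0.818 perp -9.1 r 48.6
50 left bottom dir ang 0.818 perp -5.4 r 47.7
60 right dir ang 0.795 perp 5.9 r 52.4
60 left top dir ang 0.841 perp -10.7 r 48.4
60 left bottom dir ang 0.841 perp -6.9 r 47.5
70 right dir ang 0.787 perp 6.7 r 52.6
70 left top dir ang 0.855 perp -11.7 r 48.3
70 left bottom dir ang 0.855 perp -7.9 r 47.4
55 size [37.9 15.2] ctr ang 0.775 r 0.0475 axis ang 0.804
65 size [38.6 15.7] ctr ang 0.777 r 0.0473 axis ang 0.806
75 size [39.7 16.8] ctr ang 0.777 r 0.0472 axis ang 0.802
green [ 0.49026665 -0.08297793  0.062     ] 0.783533021845142
```

View pics/t8.png

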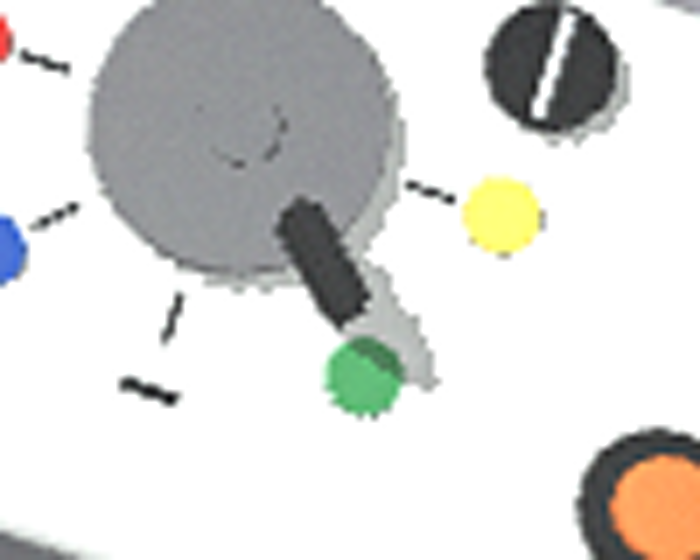

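Top view: the tab now points at the green mark. Estimates of its angle are 0.78 to 0.80 against green's 0.785. I'll cross-check with the wrist camera on the way to the key.

```bash
python3 go.py .451 -.1712 .217
```

```text
t 9.5833 p [0.4076 0.1871 0.2169] F [-1.4  0.4 -0.3] w 0.0004 
R [[-0.0, -0.391, 0.92], [-0.0, 0.92, 0.391], [-1.0, -0.0, -0.0]] 
slide [ 0.     -0.3467 -0.1002]
```

```bash
python3 -m creep '{"hand":[1,1,1,1,1,1,1,1,1,1,1,1],"slide":[[0,-0.034,-0.01],[0,-0.068,-0.02],[0,-0.102,-0.03],[0,-0.136,-0.04],[0,-0.17,-0.05],[0,-0.204,-0.06],[0,-0.238,-0.07],[0,-0.272,-0.08],[0,-0.306,-0.09],[0,-0.335,-0.098],[0,-0.347,-0.1],[0,-0.347,-0.1]],"spin":[0,0,0,0,0,0,0,0,0,0,0,0]}'
python3 - <<'E'
from h import *
c=ctrl.calibration("wrist");im=ctrl.camera("wrist");np.savez("w9.npz",im=im,**c)
cv2.imwrite("pics/w9.png",im[:,:,::-1])
s=ctrl.camera("side");cv2.imwrite("pics/s9.png",cv2.resize(s[190:270,170:270,::-1],None,fx=7,fy=7,interpolation=cv2.INTER_CUBIC))
E
python3 go.py .451 -.1712 .1
```

```text
time_s: 10.58
ee_pos: [0.4505, -0.1735, 0.2166]
eef_rot: [2.744, 1.57, -3.141]
force: [-0.6, 0.8, 0.3]
grip_width: 0.0006
t 10.6833 p [ 0.4505 -0.1706  0.2167] F [ 0.   0.9 -0.9] w 0.0003 
R [[-0.001, -0.39, 0.921], [0.0, 0.921, 0.39], [-1.0, 0.001, -0.0]] 
slide [ 0.1167 -0.0008  0.0003]
```

View pics/w9.png

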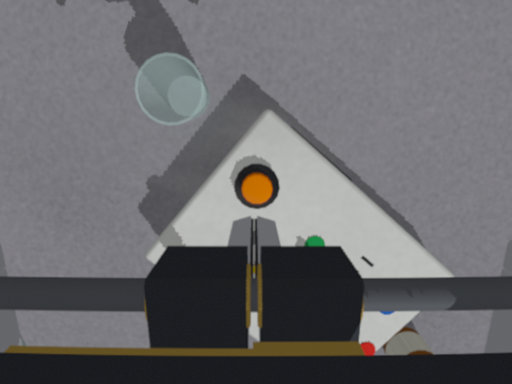

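View pics/s9.png

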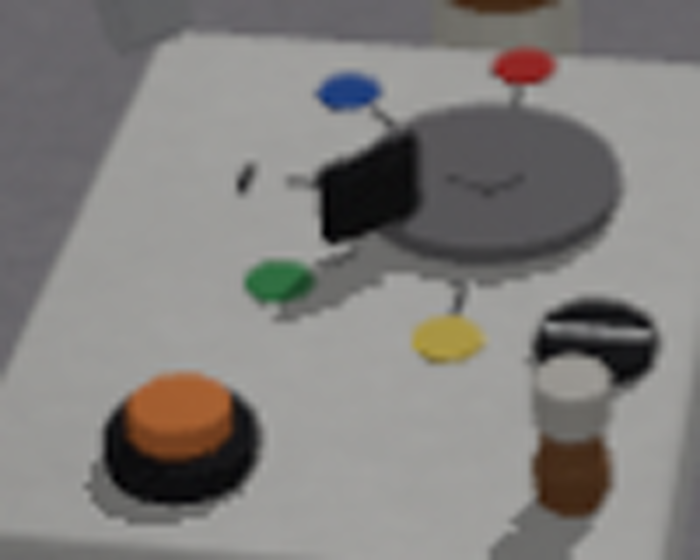

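Run:
```python
from h import *
D=np.load("w9.npz"); c={k:D[k] for k in('K','R','t')}; c['k1']=float(D['k1'])
for cc,a,b in blobs(D['im'],(5,150,100),(18,255,255),100): print('key w',cc,a,[onz("w",cc,z,c).round(4) for z in(.07,.076)])
f=lambda q:(170+(q[0]+.5)/7-.5,190+(q[1]+.5)/7-.5)
print('key side',[onz("side",f((180,403)),z).round(4) for z in(.07,.074,.078,.082)],'top',[onz("top",(374.83,252.21),z).round(4) for z in(.07,.078,.082)])
for (a,b,z) in [((320,178),(416,132),.098),((323,242),(418,207),.070)]:
    A,B=[onz("side",f(q),z)[:2] for q in(a,b)]; d=B-A; print(np.linalg.norm(d),'angle',np.arctan2(d[1],d[0])-P[2])
```

```text
key w [256.64 188.2 ] 790 [array([ 0.4533, -0.1687,  0.07  ]), array([ 0.4522, -0.1693,  0.076 ])]
key side [array([ 0.451 , -0.1554,  0.07  ]), array([ 0.4509, -0.1608,  0.074 ]), array([ 0.4507, -0.1662,  0.078 ]), array([ 0.4506, -0.1716,  0.082 ])] top [array([ 0.4526, -0.172 ,  0.07  ]), array([ 0.4525, -0.1702,  0.078 ]), array([ 0.4525, -0.1692,  0.082 ])]
0.04081169423569491 angle 0.8804458063359961
0.03680627661282709 angle 0.7297767976666314
```

```bash
python3 -m creep '{"hand":[1,1,1,1,1,1,1,1],"slide":[[0.03,0,0],[0.06,0,0],[0.09,0,0],[0.115,0,0],[0.124,0,0.001],[0.128,0,0.001],[0.13,0,0.001],[0.13,0,0.001]],"spin":[0,0,0,0,0,0,0,0]}'
python3 go.py .451 -.17 .083
```

```text
time_s: 11.35
ee_pos: [0.4523, -0.1697, 0.0881]
eef_rot: [-0.739, 1.569, -0.336]
force: [-0.8, 2.1, 2.6]
grip_width: 0.0006
t 11.35 p [ 0.4523 -0.1697  0.0881] F [-0.8  2.1  2.6] w 0.0006 
R [[0.001, -0.392, 0.92], [-0.0, 0.92, 0.392], [-1.0, -0.001, 0.001]] 
slide [ 0.0051  0.0003 -0.0013]
```

Contact, at about 2.6 N. I'll press further in small steps.

```bash
python3 -m creep '{"hand":[1,1,1,1,1],"slide":[[0.002,0,0],[0.004,0,0],[0.005,0,0],[0.005,0,0],[0.005,0,0]],"spin":[0,0,0,0,0]}'
```

```text
time_s: 11.77
ee_pos: [0.4527, -0.1701, 0.0839]
eef_rot: [-0.698, 1.568, -0.296]
force: [-4.6, 5.6, 20.7]
grip_width: 0.0004
```

Run:
```python
from h import *
s=ctrl.camera("side");cv2.imwrite("pics/s10.png",cv2.resize(s[190:270,170:270,::-1],None,fx=7,fy=7,interpolation=cv2.INTER_CUBIC)); print(tool()[2]['force'])
```

```text
[-4.69005964  7.12679776 19.75342014]
```

View pics/s10.png

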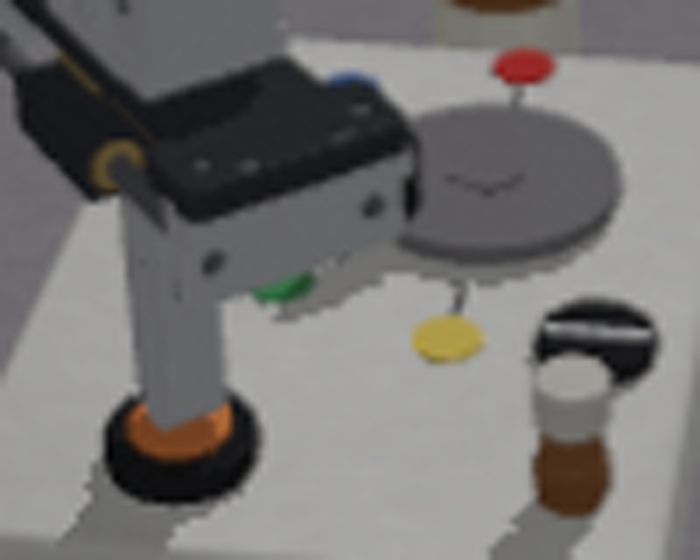

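The fingertips sit on the orange face, which is level with the collar at about (180,430), so the key is down under 20 N. Next I lift off and move clear.

```bash
python3 -m creep '{"hand":[1,1,1,1,1,1,1,1,1,1,1,1],"slide":[[-0.005,0,0],[-0.03,0,0],[-0.06,0,0],[-0.1,0,0],[-0.13,0,0],[-0.13,0.03,0.01],[-0.13,0.06,0.02],[-0.13,0.09,0.03],[-0.13,0.125,0.035],[-0.13,0.16,0.045],[-0.13,0.195,0.055],[-0.13,0.23,0.065]],"spin":[0,0,0,0,0,0,0,0,0,0,0,0]}'
python3 -m creep '{"hand":[1,1,1,1,1,1],"slide":[[0,0.035,0.01],[0,0.07,0.02],[0,0.1,0.03],[0,0.12,0.035],[0,0.12,0.035],[0,0.12,0.035]],"spin":[0,0,0,0,0,0]}'
python3 - <<'E'
from h import *
im=np.mean([ctrl.camera("top").astype(float) for _ in range(3)],0).astype(np.uint8); cv2.imwrite("pics/t11raw.png",im[:,:,::-1])
cv2.imwrite("pics/t11.png",cv2.resize(im[140:300,220:440,::-1],None,fx=3.6,fy=3.6,interpolation=cv2.INTER_CUBIC))
s=ctrl.camera("side");cv2.imwrite("pics/s11.png",cv2.resize(s[150:330,150:300,::-1],None,fx=3.3,fy=3.3,interpolation=cv2.INTER_CUBIC)); print(tool()[2]['force'])
E
python3 edge.py pics/t11raw.png; python3 tab.py pics/t11raw.png
```

```text
time_s: 12.82
ee_pos: [0.421, 0.0686, 0.2125]
eef_rot: [-0.448, 1.569, -0.046]
force: [1.1, 0.5, 0.8]
grip_width: 0.0005
time_s: 13.32
ee_pos: [0.4065, 0.1918, 0.2121]
eef_rot: [-0.489, 1.57, -0.084]
force: [0.4, -0.3, -0.6]
grip_width: 0.0008
[-0.31235873  0.16482132 -0.78353221]
50 right dir ang 0.82 perp 4.2 r 52.4
50 left top dir ang 0.827 perp -9.6 r 48.6
50 left bottom dir ang 0.827 perp -5.8 r 47.7
60 right dir ang 0.802 perp 5.5 r 52.6
60 left top dir ang 0.847 perp -11.0 r 48.4
60 left bottom dir ang 0.847 perp -7.2 r 47.5
70 right dir ang 0.791 perp 6.5 r 52.7
70 left top dir ang 0.861 perp -12.0 r 48.3
70 left bottom dir ang 0.861 perp -8.2 r 47.4
55 size [37.6 14.7] ctr ang 0.775 r 0.0474 axis ang 0.806
65 size [38.3 16.1] ctr ang 0.776 r 0.0473 axis ang 0.804
75 size [39.1 17. ] ctr ang 0.776 r 0.0472 axis ang 0.809
green [ 0.49036994 -0.08285127  0.062     ] 0.7827447058681702
```

View pics/t11.png

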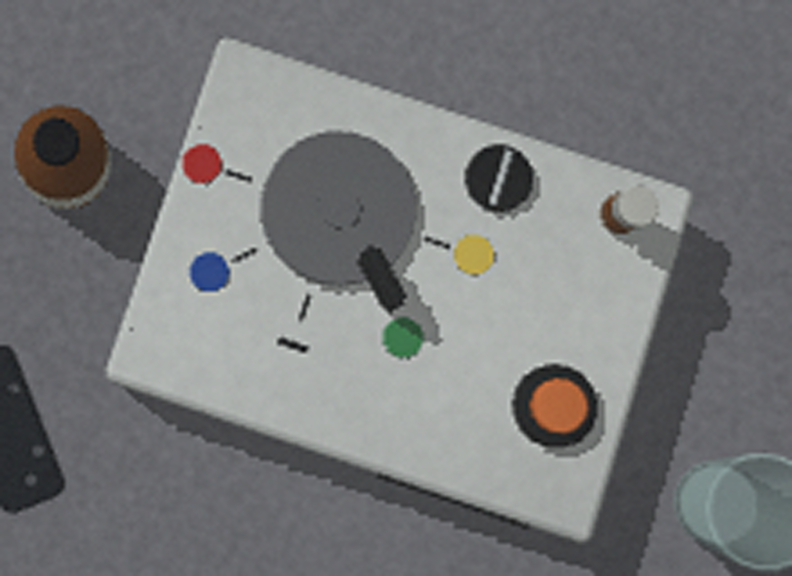

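View pics/s11.png

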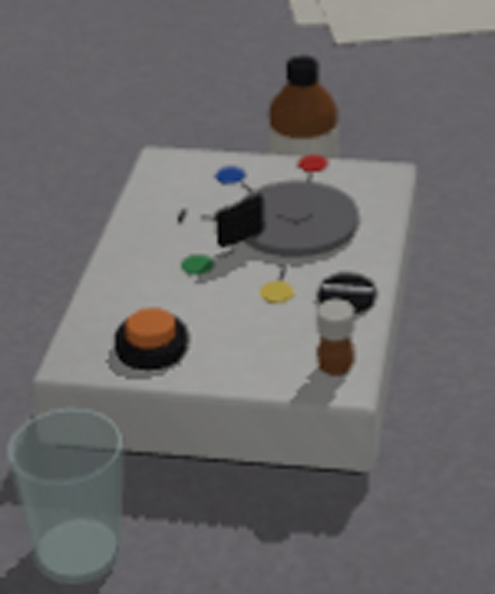

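Both views show the tab aimed at the green mark, the key back up, and the bottle, beaker and vial standing where they were. The arm is clear.

```bash
python3 -c "
from station import ctrl
print(ctrl.hand_in())"
```

```text
the job is handed in; nothing more can be done
None
```

I pushed the tab to the green mark, pressed the read key right down, backed the arm away and handed the job in at about 13.5 s.

- **Tab:** I pushed it anticlockwise with the closed fingertips. The first push overshot to about 0.85 rad, so I nudged it back from the other side before touching the key. The last top-view checks put it at 0.78–0.81 rad, against green at 0.785 (about 1–2 mm at the mark). The measurements did not fully agree: some single-edge fits ran up to 0.86, and earlier side-view edge estimates were rough at 0.73–0.88. I relied on the steadier top-view centre and axis estimates.
- **Key:** I felt contact at about 2.6 N and pressed on to about 20 N, well above the 5 N that holds it down. In the side view its face was level with the collar. The key came back up after release, and the tab had not moved.
- **Other objects:** The bottle, beaker and vial look unmoved in the final pictures. The robot is touching nothing.

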